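# Bring a gauge's presser foot down on a label roll with the coarse ring only

## Robot

A 6-joint arm with a two-finger parallel gripper is mounted at the origin on a cart in front of the work surface, level with it; the furniture and walls round the work are solid. World frame = base frame: x ahead of the robot, y to its left, z up, the work surface at z = 0. Lengths are in mm, angles in rad, forces in N, time in s.
With the tool pointing down it reaches from about 350 to 775 mm from the base axis. Payload 7.3 kg.
Tool frame: the origin (TCP) lies on the centre line of the jaws, within the pads' length; the fingertips stand 17 mm ahead of it and the grasp point (between the pads) lies 2 mm behind it; z points along the fingers, y is the line along which they close (so a half turn about z gives the same grasp; the last joint's range is limited). The gripper opens to 92 mm and grips with 3 to 60 N. Pads are 19 mm wide; open, the fingers measure 130 mm over their backs; the gripper's body (75 mm by 190 mm) begins 47 mm behind the grasp point.
Start: joints at [1.038, 0.342, 1.524, -0, 1.275, -0.146], TCP at [198.032, 486.24, 213.741] pointing down, gripper open.
Joint ranges: [-2.53, 2.53], [-0.77, 2.02], [0.04, 2.7], [-1, 4.14], [0.28, 2.66], [-3.11, 3.11]. Speed limits (rad/s): [2.57, 2.57, 3.14, 3.14, 3.14, 3.14].

## Interface

Orientations are given as [roll, pitch, yaw] about the fixed x, y, z axes, in that order (R = Rz(yaw) Ry(pitch) Rx(roll)).
In Python, from plant import bot gives the robot as it stands. The module is installed in compiled form; this text tells all that it offers.
- The arm moves only by the shell command python3 -m pendant 'ROWS'. ROWS is JSON, a list of rows, each a list of 3 entries, a list of its own where there are three numbers: the shift along the world's x, y, z as a fraction of full scale, then the turn, a rotation vector about the world's x, y, z as a fraction of full scale, then the opening, from -1 (shut) to 1 (fully open), so that 0 is half open. In form: [[[tx, ty, tz], [rx, ry, rz], claw], ...]. A call has exactly 10 rows; each row shifts and turns the commanded pose from where the row before left it; what a row does not reach is not made up. Full scale, the value 1, is 30 mm for a shift and 0.12 rad for a turn. A row lasts 1/12 s, in which the tool goes at most 41.7 mm and 7.16 degrees, less where a joint would pass 70% of its speed; a pose out of reach is approached as far as the arm can. A call with a number of a shift or a turn outside -1 to 1 is refused whole. A call with a gripper value outside its range is refused whole. The fingers move at their own pace and stop on an object; the grip force is fixed at half the most. Time passes only in rows, so rows that do not move let the fingers close, or fill a call up. It gives the time, the measured TCP pose, the force, the opening and the grip force at its end, in the units of the state.
- bot.get_obs(): the state, without advancing time (a new reading comes with each control period).
- bot.capture(name): name is "scene" or "top" or "wrist"; returns the picture (480x640x3 uint8, blue, green, red); there is no depth.
- bot.camera_params(name): a dict with "fovy" (degrees; the focal length in pixels is half the picture's height over the tangent of half this angle, whatever the lens; pixels are square), "cx", "cy" (the principal point, pixels), "distortion" ([k1, k2, p1, p2, k3] as OpenCV has them; the pictures are not rectified), "camera_from_world" (4x4, takes a point from world to camera coordinates). Camera axes: x right, y down, z forward; pixel columns grow to the right and rows downward; lengths in mm; the calibration is good to about 2 mm. A picture is of the moment at which its call begins: read the wrist's pose just before it. camera_params takes no time and is no camera call; for the wrist camera it gives the pose at the moment of the call.
- bot.close_job(): hands the job in; it is judged then, once.
The state is a dict: "time": time; "joint_positions": joint angles; "dq": joint speeds; "tau": joint torques, N m; "tool_pos": TCP position; "tcp_rot": TCP orientation; "contact_force": force on the tool from outside, world axes, zero at the start; "moment": the same for the moment, N m; "grip_width": finger opening in mm; "finger_force": force on a finger pad.
Only numpy, scipy, OpenCV 4.12 (cv2) and the standard library are available. Lean on these libraries where they do the work, as an engineer would, in place of code of your own. Each camera call takes 0.05 s, during which the arm holds its last target. There are 200 camera calls.

## Task

Lower the gauge's foot onto the label roll that stands below it by pushing the post of the outer (coarse) ring clockwise round the dial, and stop when the foot's sprung pad is pressed into its spring by about half its travel (about 6 newtons on the roll), never bottoming it. The inner (fine) knob holds the zero and must stay exactly as it is; do not push the head itself, leave the other things alone, and let go.

Things in the scene. Friction and masses are not known exactly. Their poses are not given: they have to be found in the camera images.
- gauge: The gauge, fixed to the bench; its stance and heading vary. Origin: on the bench under the dial's axis; z up. A round grey gear housing (radius 74, 58 high) carries the dial; a low bed rail leads to a column at x +92, y +200 (its top 166 above the bench), which carries the head.
- stand (a point): Point of the bare bench straight below the head's pad. The white label roll to be pressed stands here, its centre within 8 mm: either the thick one (96 across, 52 high) or the thin one (80 across, 27 high); which is not reported. The other roll stands elsewhere as a bystander.
- dial (a point): Point on the common vertical axis of both knobs, level with the outer ring's top face (78 above the bench). The ring (dark steel, 132 across, 18 thick) turned clockwise, seen from above, lowers the head by 30 mm per radian, and back raises it. To meet the thick roll it turns about 0.7 to 1.2 rad, the thin one 1.5 to 2.1 rad; its limits lie well beyond.
- post (a point): Centre, half-way up, of the ring's steel drive post: an upright pin of diameter 14, 30 tall on the ring (its top 108 above the bench), 56 from the dial's axis. The ring has dry friction and stays where it is left: a push of 2 to 5 N at the post while the head is free, and 0.4 to 0.55 N more for each newton of pad force.
- fine_tip (a point): Top of one end of the inner (fine) knob's grip bar, 24 from the dial's axis. The knob is black, a disc 44 across with a bar 48 x 12 on it, its top 115 above the bench (7 higher than the post). It turns at the lightest touch and is not geared to the ring.
- head: The head (carriage, boom, sleeve; top 69 above its origin), geared to the outer ring, slides straight down the column. Origin: centre of the underside of its pad when unpressed, 72 to 88 above the bench at the start. The pad (steel disc 50 across, rubber sole) hangs under it on a spring of 1.2 N per mm, travel 10, no preload; as it is pressed the origin sinks below the sole by that amount.
- bench_timer: White bench timer with a round knob, 62 x 62 x 34, loose bystander; origin centre of its underside.
- desk_stapler: Blue stapler, 36 x 128 x 48, loose bystander; origin centre of its underside.

How it is judged:
By the outcome, as a careful person would: the job done as asked, in the order asked, and still so for the second after the job is handed in, with the robot touching nothing.
It also fails if it takes over 58 s, if anything falls off the work surface, if the arm or the gripper's body presses on something with over 40 N, if the wrist force passes 120 N, or if a joint passes its speed limit or range.

## Working session

There is one attempt and no reset: what is moved stays moved. The work goes in short steps, Python scripts to look and compute and a shell command to move; the robot and the scene stay as the last step left them, time stands still between calls to the robot, and variables do not carry over. Pictures are saved under pics/ and viewed, at most 11 in all, crops included, and the job is handed in when it is done.

```bash
mkdir -p pics; cat > h.py <<'E'
import numpy as np, cv2
from plant import bot
def par(n):
    p=bot.camera_params(n); f=240/np.tan(np.radians(p["fovy"])/2)
    return np.array([[f,0,p["cx"]],[0,f,p["cy"]],[0,0,1.]]),np.array(p["distortion"],float),np.array(p["camera_from_world"],float)
def plane(P,uv,z):
    K,D,T=P; uv=np.array(uv,float).reshape(-1,1,2)
    d=np.c_[cv2.undistortPoints(uv,K,D).reshape(-1,2),np.ones(len(uv))]@T[:3,:3]
    c=-T[:3,:3].T@T[:3,3]; return c+d*((z-c[2])/d[:,2])[:,None]
def proj(P,X):
    K,D,T=P; return cv2.projectPoints(np.array(X,float).reshape(-1,1,3),cv2.Rodrigues(T[:3,:3])[0],T[:3,3],K,D)[0].reshape(-1,2)
E
python3 - <<'E'
from h import *
o=bot.get_obs(); print(o)
for n in("scene","top"):
    P=par(n); print(n,P[0][0,0],-P[2][:3,:3].T@P[2][:3,3],P[1]); cv2.imwrite(f"pics/{n}0.png",bot.capture(n))
E
```

```text
{'time': 0.0, 'joint_positions': array([ 1.03800706e+00,  3.42740306e-01,  1.52501455e+00, -1.38275522e-05,
        1.27539597e+00, -1.46014574e-01]), 'dq': array([ 6.44997969e-05,  9.22593813e-04, -1.47153199e-03, -1.34319947e-04,
        8.96920187e-04, -2.22828071e-03]), 'tau': array([ 2.68874510e-04, -4.31248319e+01, -2.44213575e+01,  7.17106042e-02,
        5.60665154e-02, -9.83144105e-05]), 'tool_pos': array([197.80351173, 485.85126932, 213.03671367]), 'tcp_rot': array([-3.14004913e+00, -2.13627478e-04,  2.75482183e+00]), 'contact_force': array([ 0.10358825, -0.63496974,  1.2740822 ]), 'moment': array([ 0.0112954 ,  0.01171911, -0.00505508]), 'finger_force': 0.0, 'grip_width': 91.98436051681063}
scene 468.3215094725279 [ 65.21494338 923.19224237 538.00026716] [-0.09047684  0.          0.          0.          0.        ]
top 506.2826658594824 [311.06808558 332.83714542 932.75620396] [-0.10253334  0.          0.          0.          0.        ]
```

View pics/scene0.png

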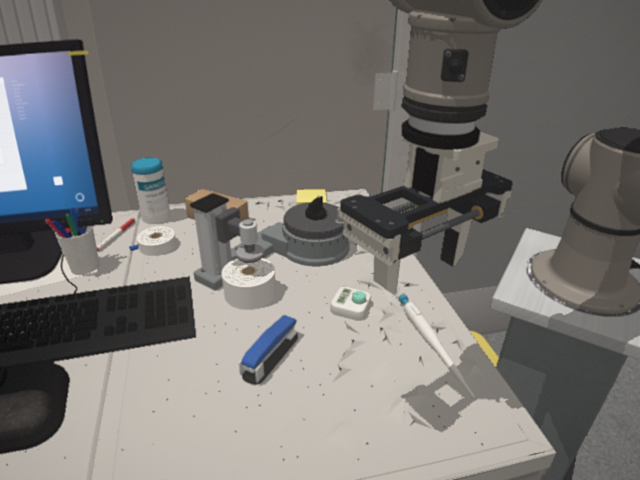

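View pics/top0.png

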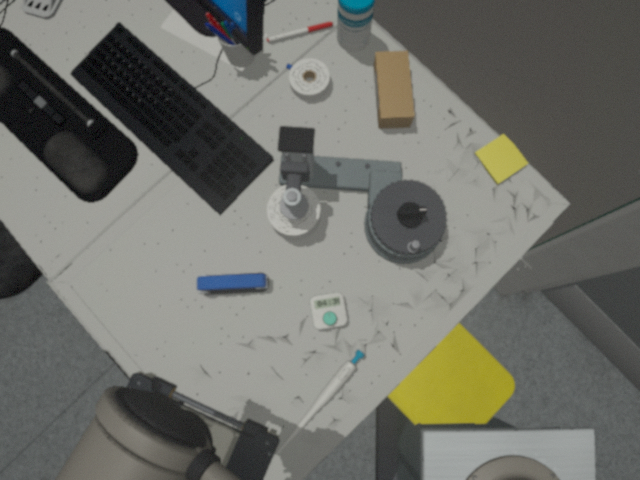

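The top view shows the dial at about (407,219), the post near (413,245), the column at (296,140) and the roll under the head at (293,210). The scene view shows the thick roll under the head. I'll zoom in on both.

```bash
python3 - <<'E'
from h import *
a=cv2.imread("pics/top0.png")[160:280,340:480]; b=cv2.imread("pics/scene0.png")[180:300,220:360]
cv2.imwrite("pics/z.png",cv2.resize(np.hstack([a,b]),(800,343),interpolation=cv2.INTER_CUBIC))
P=par("top")
print(plane(P,[(407,219)],78),plane(P,[(413,245)],108),plane(P,[(424,210)],115),plane(P,[(296,140)],166),plane(P,[(293,196)],150),plane(P,[(293,211)],52))
E
```

```text
[[516.90229555 197.1342165   78.        ]] [[465.48791327 192.44701187 108.        ]] [[523.99614397 174.22072064 115.        ]] [[623.39018961 388.0256515  166.        ]] [[534.22247627 391.07471357 150.        ]] [[534.26867756 397.50564922  52.        ]]
```

View pics/z.png

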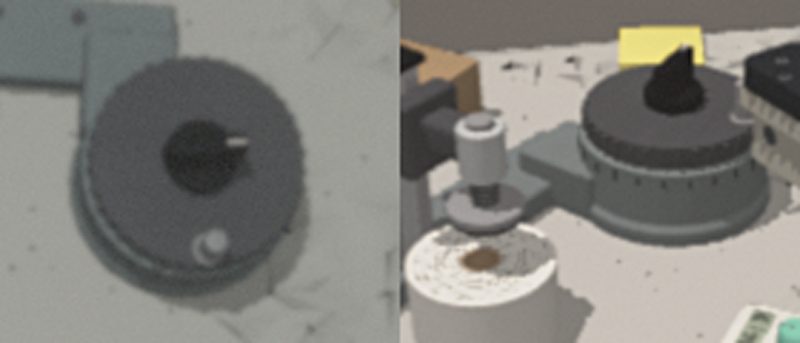

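The crops show the thick roll under the raised pad. In full top pixels, the ring centre is at about (408.7,217), the post top at (415.3,244.4), and the fine knob is black with a light index. Next I'll fit the ring.

```bash
python3 - <<'E'
from h import *
P=par("top"); im=cv2.imread("pics/top0.png"); g=cv2.GaussianBlur(im,(3,3),0).max(2)
roi=np.zeros_like(g); cv2.circle(roi,(407,219),55,255,-1)
for th in(75,85,95):
    m=((g<th)&(roi>0)).astype(np.uint8); m=cv2.morphologyEx(m,cv2.MORPH_OPEN,np.ones((7,7)))
    c=max(cv2.findContours(m,0,1)[0],key=cv2.contourArea); X=plane(P,cv2.convexHull(c).reshape(-1,2),78)[:,:2]
    (cc,r)=cv2.minEnclosingCircle(X.astype(np.float32)); e=cv2.fitEllipse(X.astype(np.float32)); print(th,np.round(cc),round(r,1),np.round(e[0],1),np.round(e[1],1))
print(g[219,360:460:4])
print(plane(P,[(408.7,217)],78),plane(P,[(415.3,244.4)],108))
E
```

```text
75 [523. 190.] 27.5 [524.3 189.8] [49.  54.6]
85 [512. 198.] 72.8 [513.5 197.4] [129.8 144.6]
95 [512. 198.] 74.7 [514.3 196.4] [131.5 149.4]
[158 133  94  80  85  84  84  84  83  78  47  43  44  45  46  47  62  73
  82  82  83  85 146 154 157]
[[520.53494832 194.11190753  78.        ]] [[466.56825773 188.58724184 108.        ]]
```

```bash
python3 -m pendant '[[[0.7,-0.9,0],[0,0,0.4],-1],[[0.8,-1,0],[0,0,0.4],-1],[[0.8,-1,0],[0,0,0.4],-1],[[0.8,-1,0],[0,0,0.4],-1],[[0.8,-1,0],[0,0,0.4],-1],[[0.8,-1,0],[0,0,0.4],-1],[[0.8,-1,0],[0,0,0.4],-1],[[0.8,-1,0],[0,0,0.4],-1],[[0.8,-1,0],[0,0,0],-1],[[0.6,-0.8,0],[0,0,0],-1]]'
```

```text
time: 0.93
tool_pos: [430.3, 192.9, 213.5]
tcp_rot: [-3.141, -0.0, 3.138]
contact_force: [0.3, 1.0, 0.4]
grip_width: 29.6
finger_force: 0.0
```

```bash
python3 -m pendant '[[[0.4,-0.5,0],[0,0,0.4],-1],[[0.4,-0.5,0],[0,0,0.4],-1],[[0.4,-0.5,0],[0,0,0],-1],[[0,0,-0.6],[0,0,0],-1],[[0,0,-0.6],[0,0,0],-1],[[0,0,-0.6],[0,0,0],-1],[[0,0,-0.6],[0,0,0],-1],[[0,0,-0.3],[0,0,0],-1],[[0,0,0],[0,0,0],-1],[[0,0,0],[0,0,0],-1]]'; python3 - <<'E'
from h import *
P=par("wrist"); a=bot.capture("wrist"); b=bot.capture("scene"); cv2.imwrite("pics/w1.png",a); cv2.imwrite("pics/s1.png",b)
b=cv2.resize(b[180:300,190:350],(640,480),interpolation=cv2.INTER_CUBIC)
cv2.imwrite("pics/m1.png",cv2.resize(np.hstack([a,b]),(800,300),interpolation=cv2.INTER_AREA))
print(proj(P,[(519.5,194,78),(464,188.5,108)]))
E
```

```text
time: 1.77
tool_pos: [465.0, 150.2, 132.8]
tcp_rot: [3.142, -0.001, -3.048]
contact_force: [1.5, -0.0, 0.6]
grip_width: 0.1
finger_force: 0.0
[[389.49037298 341.50743031]
 [402.73942689 278.17944436]]
```

View pics/m1.png

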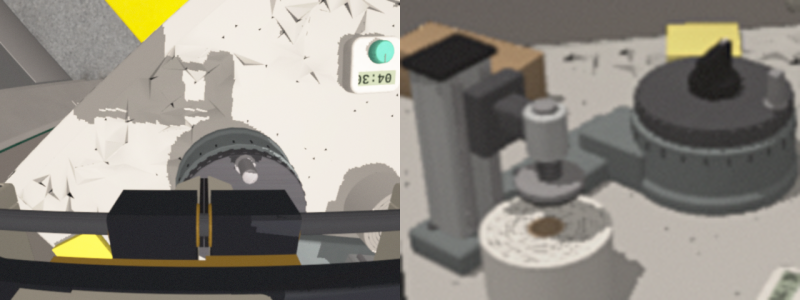

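The wrist view shows the post near (395,262) and the ring. The scene view shows the pad above the thick roll with a clear gap. I'll check the post position more closely.

```bash
python3 - <<'E'
from h import *
P=par("wrist"); a=cv2.imread("pics/w1.png")
q=proj(P,[(464,188.5,108),(464,188.5,78)]);print(q)
c=cv2.resize(a[200:320,320:480],(640,480),interpolation=cv2.INTER_CUBIC)
for p in q: cv2.circle(c,tuple(int(v) for v in (p-[320,200])*4),3,(0,0,255),-1)
cv2.imwrite("pics/w1z.png",c)
E
```

```text
[[402.35527139 276.04074899]
 [393.40981504 255.86450497]]
```

View pics/w1z.png

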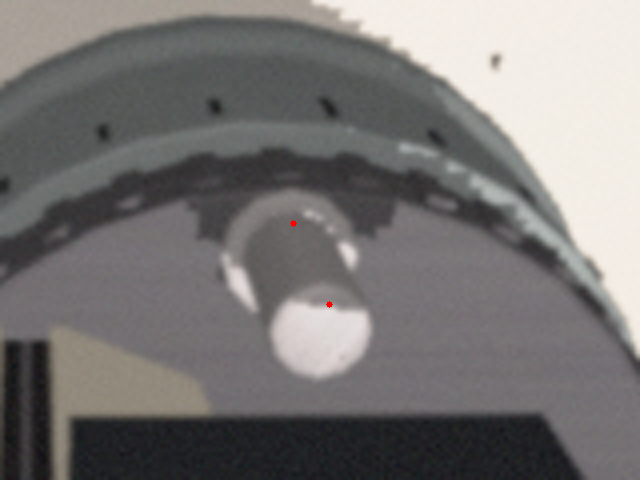

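The post's top face is at wrist pixel (400,283), about 4 mm towards +x of my estimate, so the post is at about (468,189). Lowering further and approaching, then the first push.

```bash
python3 -c "
from h import *
print(plane(par('wrist'),[(400.2,283.2)],108))"
python3 -m pendant '[[[0.15,-0.05,-0.5],[0,0,0],-1],[[0,0,-0.5],[0,0,0],-1],[[0,0,0],[0,0,0],-1],[[0,0.1,0],[0,0,0],-1],[[0,0.1,0],[0,0,0],-1],[[0,0.1,0],[0,0,0],-1],[[0,0.1,0],[0,0,0],-1],[[0,0,0],[0,0,0],-1],[[0,0,0],[0,0,0],-1],[[0,0,0],[0,0,0],-1]]'
```

```text
[[468.07260956 187.99073855 108.        ]]
time: 2.7
tool_pos: [469.6, 160.8, 102.9]
tcp_rot: [3.142, 0.0, -3.048]
contact_force: [0.1, -0.3, -0.5]
grip_width: 0.1
finger_force: 0.0
```

```bash
cat >> h.py <<'E'
def arc(c,dth,n):
    p=bot.get_obs()["tool_pos"][:2]-np.array(c)
    for k in range(n):
        R=lambda a:np.array([[np.cos(a),-np.sin(a)],[np.sin(a),np.cos(a)]])
        print(k,np.round((R(-(k+1)*dth)@p-R(-k*dth)@p)/30,3))
def force(n=6):
    F=[]
    for _ in range(n): F.append(bot.get_obs()["contact_force"]); bot.capture("top")
    o=bot.get_obs(); print("F",np.mean(F,0).round(2),np.std(F,0).round(2),"p",o["tool_pos"].round(1),o["tcp_rot"].round(3),o["time"])
E
python3 -c "
from h import *
force(5); arc((523,194),0.06,9)"
```

```text
F [0.03 0.24 0.12] [0.57 0.52 0.5 ] p [469.5 160.6 102.7] [ 3.142 -0.    -3.049] 2.95
0 [-0.063  0.109]
1 [-0.057  0.113]
2 [-0.05   0.116]
3 [-0.043  0.119]
4 [-0.036  0.121]
5 [-0.028  0.123]
6 [-0.021  0.124]
7 [-0.014  0.125]
8 [-0.006  0.126]
```

```bash
python3 -m pendant '[[[-0.06,0.11,0],[0,0,-0.5],-1],[[-0.06,0.11,0],[0,0,-0.5],-1],[[-0.05,0.12,0],[0,0,-0.5],-1],[[-0.04,0.12,0],[0,0,-0.5],-1],[[-0.04,0.12,0],[0,0,-0.5],-1],[[-0.03,0.12,0],[0,0,-0.5],-1],[[-0.02,0.12,0],[0,0,-0.5],-1],[[0,0,0],[0,0,0],-1],[[0,0,0],[0,0,0],-1],[[0,0,0],[0,0,0],-1]]'; python3 - <<'E'
from h import *
force(5); arc((523,194),0.06,4)
P=par("wrist"); a=bot.capture("wrist"); b=bot.capture("scene"); cv2.imwrite("pics/w2.png",a); cv2.imwrite("pics/s2.png",b)
b0=cv2.imread("pics/s1.png")
f=lambda x:cv2.resize(x[200:300,200:360],(400,250),interpolation=cv2.INTER_CUBIC)
cv2.imwrite("pics/m2.png",np.hstack([cv2.resize(a,(667,500),interpolation=cv2.INTER_AREA)[:,200:600],np.vstack([f(b0),f(b)])]))
E
```

```text
time: 3.78
tool_pos: [460.6, 185.2, 102.7]
tcp_rot: [-3.142, -0.0, 2.816]
contact_force: [0.2, 0.0, -0.5]
grip_width: 0.2
finger_force: 0.0
F [ 0.2   0.21 -0.19] [0.42 0.24 0.21] p [460.6 185.2 102.7] [3.141 0.    2.815] 4.0333
0 [-0.014  0.125]
1 [-0.006  0.126]
2 [0.001 0.126]
3 [0.009 0.126]
```

View pics/m2.png

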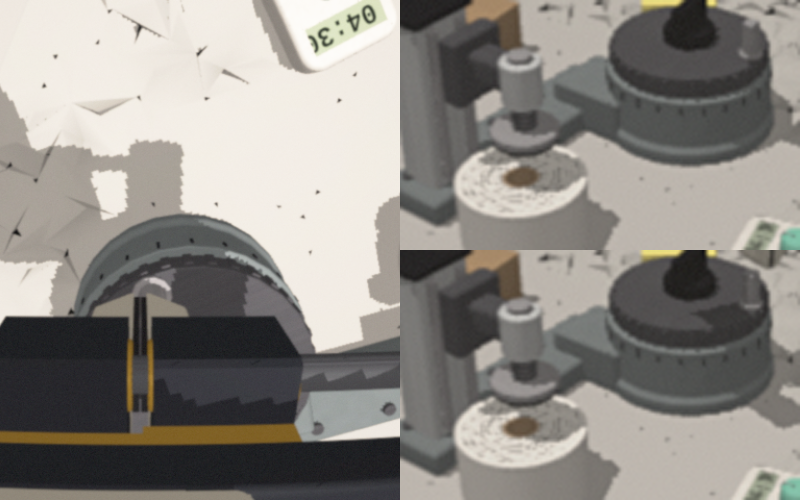

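```bash
python3 - <<'E'
from h import *
P=par("wrist"); o=bot.get_obs(); x,y,z=o["tool_pos"]
print("cam",-P[2][:3,:3].T@P[2][:3,3], "axis",P[2][2,:3])
print("tip,tcp,up40,up60",proj(P,[(x,y,z-17),(x,y,z),(x,y,z+40),(x,y,z+60)]))
print("post top/base pred",proj(P,[(468,188,108),(468,188,78)]),"dial",proj(P,[(523,194,78)]))
a=cv2.imread("pics/w2.png"); cv2.imwrite("pics/w2z.png",cv2.resize(a[230:430,250:450],(600,600),interpolation=cv2.INTER_CUBIC))
E
```

```text
cam [383.58258276 209.76834294 273.58500896] axis [ 0.27978708 -0.09531225 -0.9553192 ]
tip,tcp,up40,up60 [[329.20269039 278.52658213]
 [329.45630921 293.42562029]
 [330.26082957 340.93947933]
 [330.8280855  374.6842567 ]]
post top/base pred [[340.73285116 311.12565993]
 [338.8052471  283.64536015]] dial [[379.88998631 366.35520456]]
```

View pics/w2z.png

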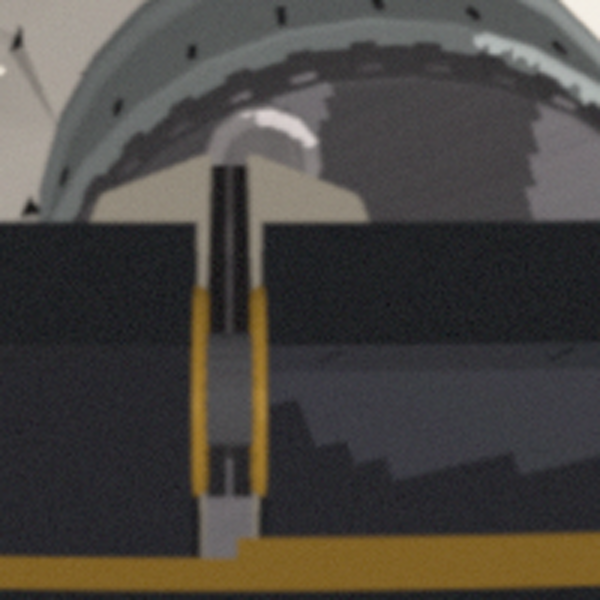

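The post hasn't moved: its base is at wrist pixel (338,282), where an unmoved post should be, and the visible fingertip edge at (327,285) doesn't fit touching it. I'll check where the fingertips really are.

```bash
python3 - <<'E'
from h import *
from scipy.spatial.transform import Rotation as Ro
P=par("wrist"); o=bot.get_obs(); t=o["tool_pos"]; R=Ro.from_euler("xyz",o["tcp_rot"]).as_matrix()
for uv in[(327,285),(320,285),(333,285)]:
    for z in(80,90,100,110,120): print(uv,z,np.round(R.T@(plane(P,[uv],z)[0]-t),1))
S=par("scene"); im=cv2.imread("pics/s2.png"); q=proj(S,[t-[0,0,17],t+[0,0,0],(468,188,78),(468,188,108)]); print(q)
c=cv2.resize(im[140:290,250:450],(800,600),interpolation=cv2.INTER_CUBIC)
for p in q: cv2.circle(c,tuple(int(v) for v in (p-[250,140])*4),3,(0,0,255),-1)
cv2.imwrite("pics/s2z.png",c)
E
```

```text
(327, 285) 80 [-6.  -1.1 22.7]
(327, 285) 90 [-1.6 -1.1 12.7]
(327, 285) 100 [ 2.9 -1.1  2.7]
(327, 285) 110 [ 7.4 -1.1 -7.3]
(327, 285) 120 [ 11.9  -1.1 -17.3]
(320, 285) 80 [-6.  -4.6 22.7]
(320, 285) 90 [-1.6 -4.5 12.7]
(320, 285) 100 [ 2.9 -4.3  2.7]
(320, 285) 110 [ 7.4 -4.1 -7.3]
(320, 285) 120 [ 11.9  -4.  -17.3]
(333, 285) 80 [-6.   2.  22.7]
(333, 285) 90 [-1.6  1.8 12.7]
(333, 285) 100 [2.9 1.6 2.7]
(333, 285) 110 [ 7.4  1.4 -7.3]
(333, 285) 120 [ 11.9   1.3 -17.3]
[[344.32878958 217.65260675]
 [344.65689957 210.20355155]
 [340.3319559  220.57243353]
 [340.8462479  207.45522499]]
```

View pics/s2z.png

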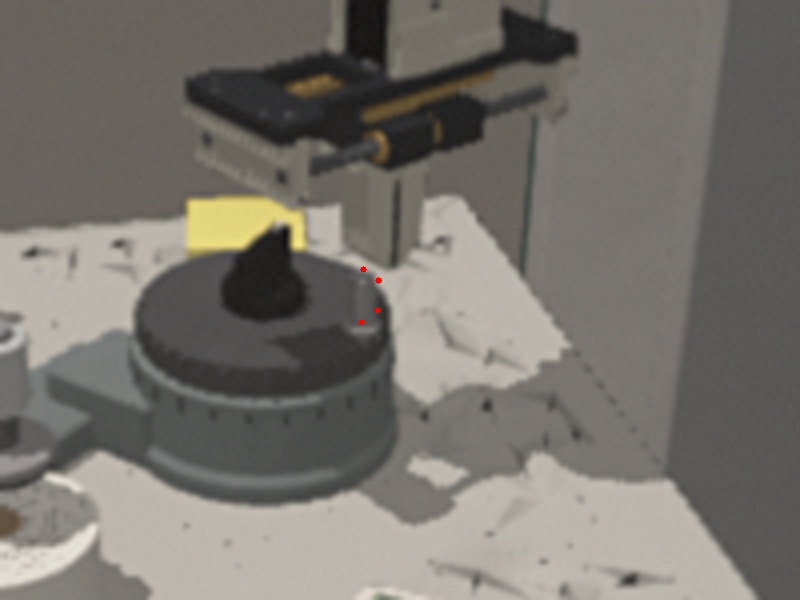

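The scene view shows the fingertips at about (349,207), where (344,218) was predicted. Both cameras put the tips near z≈110, just over the post, which explains the zero force. I'll back off, go 20 mm lower and push again.

```bash
python3 -m pendant '[[[0,-0.3,0],[0,0,0.9],-1],[[0.1,-0.3,0],[0,0,0.9],-1],[[0.1,-0.3,0],[0,0,0.9],-1],[[0.1,-0.3,0],[0,0,0.8],-1],[[0,0,0],[0,0,0],-1],[[0,0,-0.2],[0,0,0],-1],[[0,0,-0.2],[0,0,0],-1],[[0,0,-0.2],[0,0,0],-1],[[0,0,-0.1],[0,0,0],-1],[[0,0,0],[0,0,0],-1]]'; python3 - <<'E'
from h import *
force(4)
a=bot.capture("wrist");b=bot.capture("scene");cv2.imwrite("pics/w3.png",a);cv2.imwrite("pics/s3.png",b)
P=par("wrist"); print("post",proj(P,[(468,188,108),(468,188,78)]))
cv2.imwrite("pics/m3.png",np.hstack([cv2.resize(a[230:380,270:420],(400,400),interpolation=cv2.INTER_CUBIC),cv2.resize(b[170:270,280:380],(400,400),interpolation=cv2.INTER_CUBIC)]))
E
```

```text
time: 4.97
tool_pos: [468.7, 149.6, 80.6]
tcp_rot: [3.142, -0.002, -3.049]
contact_force: [-0.0, 0.2, 0.6]
grip_width: 0.4
finger_force: 0.0
F [-0.1   0.23  0.2 ] [0.06 0.12 0.31] p [469.7 149.5  81.9] [ 3.141  0.    -3.048] 5.1667
post [[425.97100717 326.99434477]
 [411.44947602 294.42147059]]
```

View pics/m3.png

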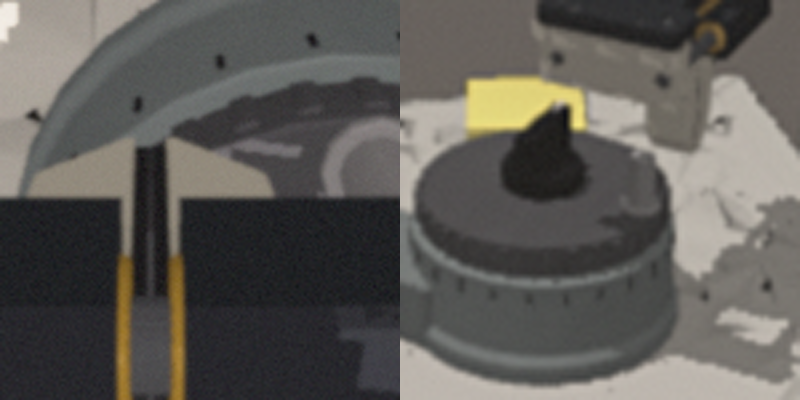

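The wrist view shows the post just ahead of the fingertips, on the pushing side. The scene view shows the tips at (352,207), level with the post's upper part. Advancing until contact.

```bash
python3 -m pendant '[[[0,0.12,0],[0,0,0],-1],[[0,0.12,0],[0,0,0],-1],[[0,0.12,0],[0,0,0],-1],[[-0.03,0.12,0],[0,0,-0.3],-1],[[-0.06,0.11,0],[0,0,-0.5],-1],[[-0.06,0.11,0],[0,0,-0.5],-1],[[0,0,0],[0,0,0],-1],[[0,0,0],[0,0,0],-1],[[0,0,0],[0,0,0],-1],[[0,0,0],[0,0,0],-1]]'; python3 - <<'E'
from h import *
force(4)
t=bot.get_obs()["tool_pos"]; S=par("scene"); print(proj(S,[(469,149.5,z) for z in(80,90,100,110)]), proj(S,[(468,188,108)]))
a=bot.capture("wrist"); cv2.imwrite("pics/w4.png",a); cv2.imwrite("pics/s4.png",bot.capture("scene"))
E
```

```text
time: 6.1
tool_pos: [465.2, 170.4, 81.9]
tcp_rot: [3.141, 0.0, 3.08]
contact_force: [0.8, -0.5, 2.2]
grip_width: 0.5
finger_force: 1.1
F [ 1.07 -0.68  1.87] [0.38 0.49 0.22] p [465.2 170.4  81.8] [3.141 0.    3.079] 6.3
[[349.07602483 212.19840786]
 [349.28634714 207.95220909]
 [349.49840293 203.66180556]
 [349.71220151 199.32670492]] [[340.8462479  207.45522499]]
```

```bash
cat >> h.py <<'E'
def drop(f):
    U=lambda x:cv2.resize(x,None,fx=8,fy=8,interpolation=cv2.INTER_CUBIC)
    a=cv2.imread("pics/s1.png")[218:247,240:259]; b=cv2.imread(f)[210:290,236:264]
    r=cv2.matchTemplate(U(b),U(a),cv2.TM_CCOEFF_NORMED); _,s,_,l=cv2.minMaxLoc(r)
    return round(s,3),l[0]/8-4,l[1]/8-8
E
python3 - <<'E'
from h import *
for n in("s2","s3","s4"): print(n,drop(f"pics/{n}.png"))
S=par("scene"); print(proj(S,[(534,394,z) for z in(52,60,70,80,90,140,150)]))
im=cv2.imread("pics/s1.png"); cv2.imwrite("pics/gap.png",cv2.resize(im[205:305,210:285],(600,800))[:600])
force(3); arc((523,194),0.06,6)
E
```

```text
s2 (0.998, 0.0, 0.0)
s3 (0.998, 0.0, 0.0)
s4 (0.985, 0.125, 1.0)
[[251.76549201 269.44215499]
 [251.47616475 265.80075789]
 [251.11144423 261.19691425]
 [250.74330032 256.53438081]
 [250.37171055 251.81228717]
 [248.46136705 227.27732529]
 [248.06869668 222.17910099]]
F [ 1.7  -1.33  2.5 ] [0.42 0.52 0.07] p [465.1 170.4  81.8] [3.141 0.    3.079] 6.55
0 [-0.044  0.117]
1 [-0.037  0.119]
2 [-0.029  0.121]
3 [-0.022  0.123]
4 [-0.015  0.124]
5 [-0.007  0.125]
```

The head has sunk about 2 mm, so the push works. Continuing round the arc.

```bash
python3 -m pendant '[[[-0.04,0.12,0],[0,0,-0.5],-1],[[-0.04,0.12,0],[0,0,-0.5],-1],[[-0.03,0.12,0],[0,0,-0.5],-1],[[-0.02,0.12,0],[0,0,-0.5],-1],[[-0.01,0.12,0],[0,0,-0.5],-1],[[-0.01,0.12,0],[0,0,-0.5],-1],[[0,0.13,0],[0,0,-0.5],-1],[[0,0,0],[0,0,0],-1],[[0,0,0],[0,0,0],-1],[[0,0,0],[0,0,0],-1]]'; python3 - <<'E'
from h import *
force(4); arc((523,194),0.06,4); cv2.imwrite("pics/s5.png",bot.capture("scene")); print(drop("pics/s5.png"))
E
```

```text
time: 7.38
tool_pos: [460.2, 195.6, 81.7]
tcp_rot: [-3.141, -0.0, 2.661]
contact_force: [-0.6, -3.5, 2.4]
grip_width: 0.4
finger_force: 2.2
F [-0.58 -3.4   3.44] [0.13 0.64 0.64] p [460.3 195.6  81.7] [-3.141 -0.     2.659] 7.5833
0 [0.007 0.125]
1 [0.015 0.125]
2 [0.022 0.124]
3 [0.029 0.122]
(0.855, 0.5, 7.25)
```

```bash
python3 -m pendant '[[[0.01,0.12,0],[0,0,-0.5],-1],[[0.01,0.13,0],[0,0,-0.5],-1],[[0.02,0.12,0],[0,0,-0.5],-1],[[0,0,0],[0,0,0],-1],[[0,0,0],[0,0,0],-1],[[0,0,0],[0,0,0],-1],[[0,0,0],[0,0,0],-1],[[0,0,0],[0,0,0],-1],[[0,0,0],[0,0,0],-1],[[0,0,0],[0,0,0],-1]]'; python3 - <<'E'
from h import *
force(5); arc((523,194),0.06,4); b=bot.capture("scene"); cv2.imwrite("pics/s6.png",b); print(drop("pics/s6.png"))
a=cv2.imread("pics/s1.png"); f=lambda x:cv2.resize(x[205:305,215:275],(360,600),interpolation=cv2.INTER_CUBIC)
cv2.imwrite("pics/m6.png",np.hstack([f(a),f(b)]))
E
```

```text
time: 8.47
tool_pos: [461.6, 206.9, 81.7]
tcp_rot: [-3.142, -0.0, 2.479]
contact_force: [-1.0, -2.1, 3.0]
grip_width: 0.3
finger_force: 1.9
F [-1.57 -1.67  2.88] [0.48 0.54 0.35] p [461.6 206.9  81.7] [-3.142 -0.     2.479] 8.7167
0 [0.03  0.122]
1 [0.037 0.12 ]
2 [0.044 0.117]
3 [0.051 0.115]
(0.783, 0.5, 10.0)
```

View pics/m6.png

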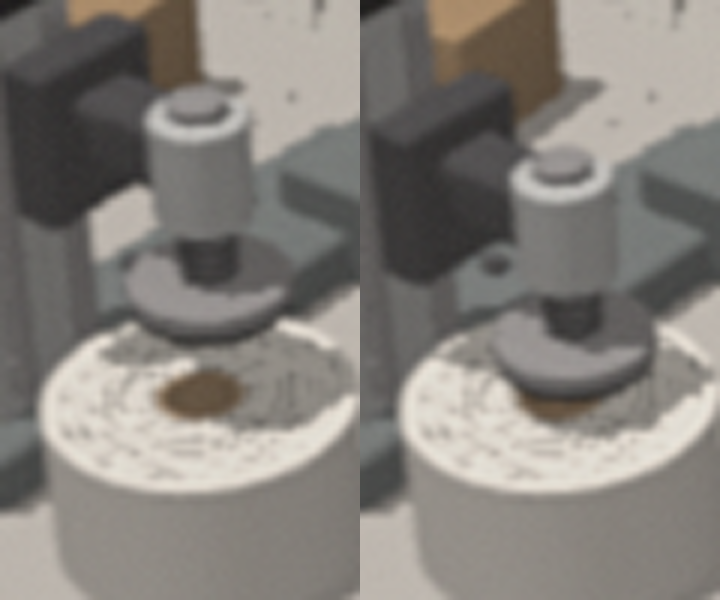

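The pad has dropped 10 px (about 20 mm) and is still clear of the roll, with its underside rim at about row 271.

```bash
python3 -m pendant '[[[0.03,0.12,0],[0,0,-0.5],-1],[[0.04,0.12,0],[0,0,-0.5],-1],[[0.04,0.12,0],[0,0,-0.5],-1],[[0.05,0.12,0],[0,0,-0.5],-1],[[0,0,0],[0,0,0],-1],[[0,0,0],[0,0,0],-1],[[0,0,0],[0,0,0],-1],[[0,0,0],[0,0,0],-1],[[0,0,0],[0,0,0],-1],[[0,0,0],[0,0,0],-1]]'; python3 - <<'E'
from h import *
force(6); arc((523,194),0.06,4); b=bot.capture("scene"); cv2.imwrite("pics/s7.png",b); print(drop("pics/s7.png"))
E
```

```text
time: 9.6
tool_pos: [466.5, 221.4, 81.7]
tcp_rot: [3.141, -0.0, 2.239]
contact_force: [-1.4, -1.1, 2.4]
grip_width: 0.7
finger_force: 1.6
F [-1.79 -1.28  2.38] [0.25 0.31 0.44] p [466.5 221.3  81.8] [3.141 0.    2.239] 9.9
0 [0.058 0.111]
1 [0.065 0.108]
2 [0.071 0.103]
3 [0.077 0.099]
(0.688, 0.625, 13.875)
```

```bash
python3 -m pendant '[[[0.03,0.055,0],[0,0,-0.25],-1],[[0.03,0.055,0],[0,0,-0.25],-1],[[0.03,0.055,0],[0,0,-0.25],-1],[[0,0,0],[0,0,0],-1],[[0,0,0],[0,0,0],-1],[[0,0,0],[0,0,0],-1],[[0,0,0],[0,0,0],-1],[[0,0,0],[0,0,0],-1],[[0,0,0],[0,0,0],-1],[[0,0,0],[0,0,0],-1]]'; cat > m.py <<'E'
from h import *
import sys
force(8); arc((523,194),0.03,4); n=f"pics/{sys.argv[1]}.png"; cv2.imwrite(n,bot.capture("scene")); print(drop(n))
E
python3 m.py s8
python3 -m pendant '[[[0.035,0.055,0],[0,0,-0.25],-1],[[0.035,0.055,0],[0,0,-0.25],-1],[[0,0,0],[0,0,0],-1],[[0,0,0],[0,0,0],-1],[[0,0,0],[0,0,0],-1],[[0,0,0],[0,0,0],-1],[[0,0,0],[0,0,0],-1],[[0,0,0],[0,0,0],-1],[[0,0,0],[0,0,0],-1],[[0,0,0],[0,0,0],-1]]'; python3 m.py s9
```

```text
time: 10.78
tool_pos: [469.1, 226.2, 81.7]
tcp_rot: [-3.141, -0.0, 2.149]
contact_force: [-4.5, -3.7, 3.3]
grip_width: 0.5
finger_force: 2.8
F [-4.1  -2.89  3.09] [0.37 0.58 0.13] p [469.2 226.3  81.7] [-3.142 -0.     2.149] 11.1833
0 [0.033 0.053]
1 [0.035 0.052]
2 [0.036 0.051]
3 [0.038 0.05 ]
(0.684, 0.75, 15.125)
time: 12.07
tool_pos: [471.5, 229.6, 81.8]
tcp_rot: [3.141, 0.0, 2.089]
contact_force: [-1.5, -1.9, 1.9]
grip_width: 0.4
finger_force: 1.7
F [-2.   -0.88  2.25] [0.6  0.68 0.62] p [471.4 229.6  81.8] [3.141 0.    2.089] 12.4667
0 [0.036 0.051]
1 [0.038 0.05 ]
2 [0.039 0.049]
3 [0.041 0.048]
(0.679, 0.875, 16.125)
```

```bash
cat > m.py <<'E'
from h import *
import sys
def tr(f,r0,r1,c0,c1,ref="pics/s9.png"):
    U=lambda x:cv2.resize(cv2.GaussianBlur(x,(0,0),.7),None,fx=10,fy=10,interpolation=cv2.INTER_CUBIC)
    a=cv2.imread(ref)[r0:r1,c0:c1]; b=cv2.imread(f)[r0-8:r1+8,c0-1:c1+1]
    r=cv2.matchTemplate(U(b),U(a),cv2.TM_CCOEFF_NORMED); _,s,_,l=cv2.minMaxLoc(r); return round(s,3),l[1]/10-8
if sys.argv[1]!="x":
    force(6); arc((523,194),0.03,4); cv2.imwrite(f"pics/{sys.argv[1]}.png",bot.capture("scene"))
for n in sys.argv[2:]:
    f=f"pics/{n}.png"; print(n,"sleeve",tr(f,233,258,241,258),"pad",tr(f,262,279,238,265))
E
python3 m.py x s6 s7 s8 s9
python3 -m pendant '[[[0.035,0.05,0],[0,0,-0.25],-1],[[0.035,0.05,0],[0,0,-0.25],-1],[[0,0,0],[0,0,0],-1],[[0,0,0],[0,0,0],-1],[[0,0,0],[0,0,0],-1],[[0,0,0],[0,0,0],-1],[[0,0,0],[0,0,0],-1],[[0,0,0],[0,0,0],-1],[[0,0,0],[0,0,0],-1],[[0,0,0],[0,0,0],-1]]'; python3 m.py s10 s10
python3 -m pendant '[[[0.04,0.05,0],[0,0,-0.25],-1],[[0.04,0.05,0],[0,0,-0.25],-1],[[0,0,0],[0,0,0],-1],[[0,0,0],[0,0,0],-1],[[0,0,0],[0,0,0],-1],[[0,0,0],[0,0,0],-1],[[0,0,0],[0,0,0],-1],[[0,0,0],[0,0,0],-1],[[0,0,0],[0,0,0],-1],[[0,0,0],[0,0,0],-1]]'; python3 m.py s11 s11
```

```text
s6 sleeve (0.872, -5.9) pad (0.799, -5.1)
s7 sleeve (0.945, -2.2) pad (0.949, -1.5999999999999996)
s8 sleeve (0.977, -1.0) pad (0.981, -0.7000000000000002)
s9 sleeve (0.991, 0.0) pad (0.993, 0.0)
time: 13.35
tool_pos: [473.2, 232.4, 81.7]
tcp_rot: [-3.141, 0.0, 2.029]
contact_force: [-4.6, -2.0, 4.3]
grip_width: 0.4
finger_force: 3.2
F [-4.48 -2.62  4.  ] [0.43 0.44 0.53] p [473.2 232.4  81.7] [-3.141  0.     2.029] 13.65
0 [0.039 0.049]
1 [0.041 0.048]
2 [0.042 0.047]
3 [0.043 0.046]
s10 sleeve (0.977, 0.5999999999999996) pad (0.988, 0.3000000000000007)
time: 14.53
tool_pos: [475.6, 235.4, 81.7]
tcp_rot: [-3.141, 0.0, 1.969]
contact_force: [-4.6, -2.9, 4.9]
grip_width: 0.5
finger_force: 3.2
F [-4.13 -2.87  4.42] [0.48 0.34 0.37] p [475.6 235.4  81.7] [-3.141  0.     1.969] 14.8333
0 [0.042 0.047]
1 [0.043 0.045]
2 [0.045 0.044]
3 [0.046 0.043]
s11 sleeve (0.949, 1.4000000000000004) pad (0.987, 0.3000000000000007)
```

The pad has stopped on the roll while the sleeve keeps sinking, so compression is about 2.3 mm. Two more small steps.

```bash
python3 -m pendant '[[[0.04,0.045,0],[0,0,-0.25],-1],[[0.045,0.045,0],[0,0,-0.25],-1],[[0,0,0],[0,0,0],-1],[[0,0,0],[0,0,0],-1],[[0,0,0],[0,0,0],-1],[[0,0,0],[0,0,0],-1],[[0,0,0],[0,0,0],-1],[[0,0,0],[0,0,0],-1],[[0,0,0],[0,0,0],-1],[[0,0,0],[0,0,0],-1]]'; python3 m.py s12 s12 s11
```

```text
time: 15.72
tool_pos: [477.8, 238.0, 81.6]
tcp_rot: [-3.14, 0.0, 1.909]
contact_force: [-5.6, -3.8, 4.5]
grip_width: 0.4
finger_force: 3.7
F [-5.04 -3.19  4.28] [0.49 0.89 0.27] p [477.8 238.   81.6] [-3.14   0.     1.909] 16.0167
0 [0.045 0.045]
1 [0.046 0.043]
2 [0.047 0.042]
3 [0.049 0.04 ]
s12 sleeve (0.909, 2.1999999999999993) pad (0.982, 0.3000000000000007)
s11 sleeve (0.949, 1.4000000000000004) pad (0.987, 0.3000000000000007)
```

```bash
python3 - <<'E'
import sys; sys.argv=["m","x"]
from m import *
for n in("s6","s7","s8","s10","s11","s12"):
    f=f"pics/{n}.png"; print(n,[tr(f,*w) for w in((232,250,241,258),(232,244,241,258),(228,252,216,258),(264,279,238,265))])
E
```

```text
s6 [(0.802, -5.8), (0.635, -5.8), (0.938, -5.5), (0.779, -5.1)]
s7 [(0.942, -2.2), (0.877, -2.2), (0.987, -2.0), (0.941, -1.5999999999999996)]
s8 [(0.974, -1.0), (0.942, -1.0999999999999996), (0.996, -0.9000000000000004), (0.98, -0.7000000000000002)]
s10 [(0.974, 0.5999999999999996), (0.953, 0.5), (0.997, 0.5999999999999996), (0.987, 0.1999999999999993)]
s11 [(0.942, 1.4000000000000004), (0.918, 1.3000000000000007), (0.993, 1.4000000000000004), (0.986, 0.3000000000000007)]
s12 [(0.891, 2.1999999999999993), (0.854, 2.0), (0.985, 2.0999999999999996), (0.983, 0.3000000000000007)]
```

```bash
python3 -m pendant '[[[0.025,0.025,0],[0,0,-0.15],-1],[[0.025,0.025,0],[0,0,-0.15],-1],[[0,0,0],[0,0,0],-1],[[0,0,0],[0,0,0],-1],[[0,0,0],[0,0,0],-1],[[0,0,0],[0,0,0],-1],[[0,0,0],[0,0,0],-1],[[0,0,0],[0,0,0],-1],[[0,0,0],[0,0,0],-1],[[0,0,0],[0,0,0],-1]]'; python3 m.py s13 s13
```

```text
time: 16.9
tool_pos: [479.0, 239.4, 81.6]
tcp_rot: [-3.14, 0.0, 1.873]
contact_force: [-6.9, -3.6, 5.0]
grip_width: 0.5
finger_force: 4.2
F [-6.21 -3.41  5.34] [0.42 0.38 0.51] p [479.  239.4  81.6] [-3.14   0.     1.873] 17.2
0 [0.046 0.043]
1 [0.047 0.042]
2 [0.049 0.04 ]
3 [0.05  0.039]
s13 sleeve (0.891, 2.5) pad (0.979, 0.3000000000000007)
```

Compression is about 4.3 mm by vision and 5.2 mm by angle, and the push force is about 2.8 N above free. That is close to half travel, so I'm backing off straight away from the post and then going up.

```bash
python3 -m pendant '[[[-0.13,-0.04,0],[0,0,0],-1],[[-0.26,-0.08,0],[0,0,0],-1],[[-0.26,-0.08,0],[0,0,0],-1],[[-0.26,-0.08,0],[0,0,0],-1],[[0,0,0],[0,0,0],-1],[[0,0,0.6],[0,0,0],-1],[[0,0,0.9],[0,0,0],-1],[[0,0,0.9],[0,0,0],-1],[[0,0,0.9],[0,0,0],-1],[[0,0,0],[0,0,0],-1]]'; python3 m.py s14 s14; python3 - <<'E'
from h import *
a=bot.capture("top"); b=bot.capture("scene"); cv2.imwrite("pics/t14.png",a)
P=par("top")
o=cv2.imread("pics/top0.png"); f=lambda x:cv2.resize(x[170:270,355:455],(400,300),interpolation=cv2.INTER_CUBIC)
cv2.imwrite("pics/m14.png",np.vstack([np.hstack([f(o),f(a)]),np.hstack([cv2.resize(cv2.imread("pics/s1.png")[205:305,210:343],(400,300)),cv2.resize(b[205:305,210:343],(400,300))])]))
E
```

```text
time: 18.08
tool_pos: [455.4, 232.5, 186.1]
tcp_rot: [3.131, -0.0, 1.873]
contact_force: [-0.2, -0.0, 0.3]
grip_width: 0.5
finger_force: 0.0
F [-0.2   0.11 -0.01] [0.41 0.31 0.36] p [451.9 231.2 179.4] [-3.139  0.     1.873] 18.3833
0 [0.038 0.071]
1 [0.04  0.069]
2 [0.042 0.068]
3 [0.044 0.067]
s14 sleeve (0.892, 2.5) pad (0.979, 0.3000000000000007)
```

View pics/m14.png

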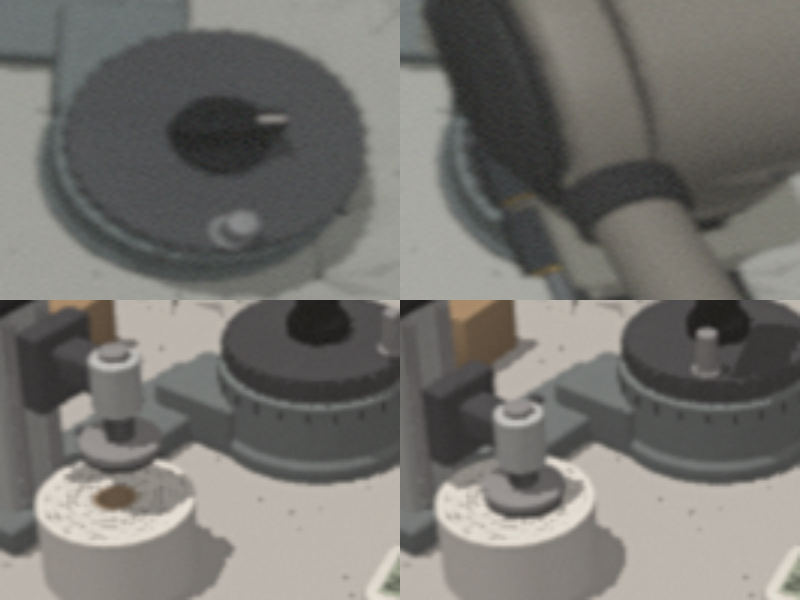

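The pad is on the thick roll, part-pressed, with the post at about (312,216), and the head held its height after release. The robot is clear of everything.

```bash
python3 -c "
from plant import bot
print(bot.close_job())"
```

```text
the job is handed in; nothing more can be done
None
```

I handed the job in with the foot on the thick roll, its pad pressed an estimated 4.3–5.2 mm of its 10 mm travel (about 5–6 N) and the arm clear. I worked only the coarse ring's post, but the raised arm hid the fine knob in the last top picture, so I did not confirm it stayed put.

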